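# Oil and start the hold-down bolt of a clamping fixture

## Task

Give the threaded boss of the clamping fixture a shot of oil: push the red cap of the blue oil dispenser fully down and let it spring back up. Then start the black-knobbed hold-down bolt without crossing its thread: turn it backward (anticlockwise from above) until you feel it drop a thread, then forward (clockwise) one full turn. Finish while still holding the knob, so that the bolt stays started and still; leave the white housing and the things lying around where they are.

Things in the scene. Friction and masses are not known exactly. Their poses are not given: they have to be found in the camera images.
- knob (a point): centre (half-way up) of the bolt's round black ribbed knob, 38 mm across, 26 mm high, on the upright bolt axis; about 87 mm above the bench at the start, about 77 mm when started. x points along the white index line on its top, z up. It stands free all round: the steel strap (34 mm wide, top 45 mm above the bench) passes under it. Turning takes 0.03 N m
- bolt (a joint): turn of the bolt in rad; grows when turned forward (clockwise from above). At 0 the knob's white line points along the strap to the housing and the two threads' ends meet. Starts between 0.6 and 1.9, resting on the boss's first thread; turned backward it rises 1 mm a radian and can drop 6 mm just past 0 (about -0.15; again a full turn further back). Stays where it is left
- bolt_height (a joint): height of the bolt in m above fully home (0); the knob's centre is 0.0615 m + this above the bench. About 0.026 at the start, 0.0275 just before the drop, 0.0215 after it; a turn forward screws it 6 mm down, to 0.0155. In the thread it has 2 mm of play. It weighs 0.16 kg and drops by itself when the fingers loosen; a firm grip carries it, so let it go or ease it down
- boss_axis (a point): point on the bolt's axis at the mouth of the brass boss, 30 mm above the bench. The fixture is fixed: aluminium plate 270 x 156 x 12 mm; x points from here along the strap to the clamped housing, y to the oil dispenser, z up. Nothing on it but the bolt stands more than 46 mm high
- nozzle_top (a point): centre of the top of the red cap, 22 mm in diameter, 102 mm above the bench when up, on the blue oil dispenser (40 mm in diameter, on a round foot, fixed to the bench), about 150 mm to the +y side of the bolt; a thin copper tube runs from its neck down to the boss
- nozzle (a joint): how far the red cap is pushed down, in m: 0 up, 0.005 at its stop; the spring takes about 3 N to start and 7 N at the stop
- housing_mid (a point): middle of the white ventilated housing half, 135 x 135 x 22 mm, loose, lying on the fixture plate under the strap's nose (top 34 mm above the bench); to be left alone
- cutters_mid (a point): middle of the red-handled side cutters, 129 x 42 x 11 mm, loose on the bench; to be left alone
- hex_keys_mid (a point): middle of the red hex key holder, 95 x 28 x 23 mm, loose on the bench; to be left alone
- reel_mid (a point): middle of the blue solder reel, 71 x 57 x 38 mm, loose on the bench; to be left alone
Not all that is in view belongs to the job. Of the things that look like the part that bears nozzle_top, the larger one is meant.

How it is judged:
On the way, in this order (a step that is already met when the one before it is completed fails the run):
1. the red cap of the oil dispenser is pushed down to its stop (value of joint nozzle above 0.004 m), for 0.05 s.
2. the red cap is let up again (value of joint nozzle below 0.001 m), for 0.1 s.
3. the bolt has been turned backward past the thread's end and has dropped one thread (value of joint bolt between -1.9 and -0.05 rad and value of joint bolt_height below 0.0245 m), for 0.05 s.
At the end, for the whole second after the job is handed in: The robot grips the knob (more than 1 N), the bolt is still and sits one turn into the thread it dropped into: turn reading 4.4 to 7.3 rad, height reading 13.5 to 19.5 mm; the red cap is up, and the housing is still in its place within 10 mm (value of joint bolt between 4.4 and 7.3 rad and value of joint bolt_height between 0.0135 and 0.0195 m and velocity of joint bolt between -0.1 and 0.1 rad/s and contact force between the fingers and bolt above 1 N and value of joint nozzle below 0.001 m and x of housing_mid in the frame of boss_axis between 0.0845 and 0.1045 m); the arm keeps its last pose, push and grip.
It fails at once if the bolt is driven forward before it has dropped in (value of joint bolt above 3.4 rad and value of joint bolt_height above 0.0215 m).
It fails at once if the white housing is shifted by more than 10 mm (distance of housing_mid from where it was at the start of the episode above 0.01 m).
It fails at once if the side cutters, hex key holder or solder reel are shifted by more than 20 mm (distance of any of cutters_mid, hex_keys_mid, reel_mid from where it was at the start of the episode above 0.02 m).
It also fails if it takes over 72 s, if anything falls off the work surface, if the arm or the gripper's body presses on something with over 40 N, if the wrist force passes 120 N, or if a joint passes its speed limit or range.

## Robot

A 6-joint arm with a two-finger parallel gripper is mounted at the origin on a cart in front of the work surface, level with it; the furniture and walls round the work are solid. World frame = base frame: x ahead of the robot, y to its left, z up, the work surface at z = 0. Lengths are in m, angles in rad, forces in N, time in s.
With the tool pointing down it reaches from about 0.3 to 0.825 m from the base axis. Payload 5.4 kg.
Tool frame: the origin (TCP) lies on the centre line of the jaws, within the pads' length; the fingertips stand 25 mm ahead of it and the grasp point (between the pads) lies 6 mm ahead of it; z points along the fingers, y is the line along which they close (so a half turn about z gives the same grasp; the last joint's range is limited). The gripper opens to 92 mm and grips with 3 to 60 N. Pads are 20 mm wide; open, the fingers measure 128 mm over their backs; the gripper's body (75 mm by 189 mm) begins 69 mm behind the grasp point.
Start: joints at [-1.45, 0.158, 1.597, -0, 1.386, -0.21], TCP at [0.187, -0.544, 0.214] pointing down, gripper open.
Joint ranges: [-2.91, 2.91], [-0.94, 2.29], [0.18, 2.7], [-1.29, 4.43], [0.17, 2.64], [-3, 3]. Speed limits (rad/s): [2.57, 2.57, 3.14, 3.14, 3.14, 3.14].

## Interface

Orientations are given as a unit quaternion [x, y, z, w].
In Python, from rig import manip gives the robot as it stands.
- The arm moves only by the tool jog_arm, never from a script. Its argument "plan" is one flat list of numbers, 7 for each row, row after row: the opening, from 0 (shut) to 1 (fully open), then the shift along the world's x, y, z in m, then the turn, a rotation vector about the world's x, y, z in degrees. In form: [claw, x, y, z, ax, ay, az, claw, x, y, z, ax, ay, az, ...]. A call has 1 to 8 rows; each row is the pose to reach, as a shift and turn from the pose commanded when the call began; what a row does not reach only later rows make up. A row lasts 1/12 s, in which the tool goes at most 41.7 mm and 7.16 degrees, less where a joint would pass 70% of its speed; a pose out of reach is approached as far as the arm can. A call with a gripper value outside its range is refused whole. The fingers move at their own pace and stop on an object; "newtons" is the grip in N (left out, the last holds). Time passes only in rows, so rows that repeat a pose let the fingers close. It gives the time, the measured TCP pose, the force, the opening and the grip force at its end, in the units of the state.
- manip.observe(): the state, without advancing time (a new reading comes with each control period).
- manip.snapshot(name): name is "scene" or "top"; returns the picture (420x560x3 uint8, red, green, blue); there is no depth.
- manip.get_calibration(name): a dict with "K" (3x3 intrinsics, pixels), "R" (3x3) and "t" (3): a world point X has camera coordinates R X + t. Camera axes: x right, y down, z forward; pixel columns grow to the right and rows downward; lengths in m; the calibration is good to about 2 mm. A picture is of the moment at which its call begins. get_calibration takes no time and is no camera call.
- manip.close_job(): hands the job in; it is judged then, once.
The state is a dict: "clock": time; "joint_positions": joint angles; "qvel": joint speeds; "joint_efforts": joint torques, N m; "tcp_pos": TCP position; "tcp_rot": TCP orientation; "ft_force": force on the tool from outside, world axes, zero at the start; "wrist_torque": the same for the moment, N m; "finger_gap": finger opening in m; "grip_force": force on a finger pad.
Only numpy, scipy, OpenCV 4.12 (cv2) and the standard library are available. Lean on these libraries where they do the work, as an engineer would, in place of code of your own. Each camera call takes 0.05 s, during which the arm holds its last target. There are 200 camera calls.

## Working session

There is one attempt and no reset: what is moved stays moved. The work goes in short steps, Python scripts to look and compute and a tool call to move; the robot and the scene stay as the last step left them, time stands still between calls to the robot, and variables do not carry over. Pictures are saved under pics/ and viewed, at most 10 in all, crops included, and the job is handed in when it is done.

Besides the shell and the picture viewer there is one more tool, called as name(argument=value, ...), one argument or row to a line, values as JSON. jog_arm: Moves the arm, as the interface text tells. Its arguments: {"type":"object","properties":{"plan":{"type":"array"},"newtons":{"type":"number"}},"required":["plan"]}

```bash
mkdir -p pics && python3 - <<'E'
from rig import manip
import cv2
for n in("scene","top"):
    cv2.imwrite(f"pics/{n}0.png",manip.snapshot(n)[:,:,::-1])
    c=manip.get_calibration(n);print(n,c)
print(manip.observe())
E
```

```text
scene {'K': array([[486.29932508,   0.        , 278.36011041],
       [  0.        , 486.29932508, 210.67205613],
       [  0.        ,   0.        ,   1.        ]]), 'R': array([[-4.57676289e-01, -8.89118515e-01,  8.24887664e-04],
       [-4.00461222e-01,  2.05310051e-01, -8.93016569e-01],
       [ 7.93828208e-01, -4.09042845e-01, -4.50023029e-01]]), 't': array([0.26520355, 0.28320384, 0.89136436])}
top {'K': array([[506.47998502,   0.        , 282.0330831 ],
       [  0.        , 506.47998502, 214.25149192],
       [  0.        ,   0.        ,   1.        ]]), 'R': array([[ 2.46155484e-04, -9.99974149e-01, -7.18614275e-03],
       [-9.94378363e-01,  5.16138622e-04, -1.05883920e-01],
       [ 1.05884892e-01,  7.17180877e-03, -9.94352530e-01]]), 't': array([0.04668823, 0.55388818, 1.18964628])}
{'clock': 0.1, 'joint_positions': array([-1.45008593e+00,  1.58968216e-01,  1.59809371e+00, -1.58534061e-05,
        1.38616998e+00, -2.10105272e-01]), 'qvel': array([ 0.00036557, -0.00162002, -0.00260432,  0.00199678,  0.00180511,
        0.00104699]), 'joint_efforts': array([ 1.11249396e-04, -3.86501884e+01, -3.22960424e+01,  7.05063343e-02,
        3.39706242e-02, -3.99544956e-05]), 'tcp_pos': array([ 0.18667256, -0.54327038,  0.21303368]), 'tcp_rot': array([ 9.86350714e-01,  1.64655999e-01,  2.88400956e-05, -8.19158241e-04]), 'ft_force': array([-0.14889708, -0.17958536, -0.59018854]), 'wrist_torque': array([ 0.00467148, -0.04771449, -0.00231394]), 'grip_force': 0.0, 'finger_gap': 0.09196378984114692}
```

View pics/top0.png

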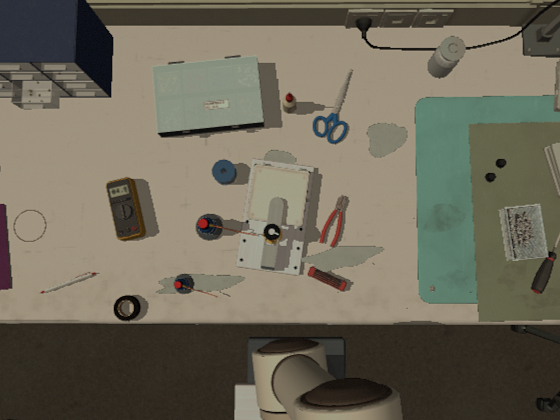

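View pics/scene0.png

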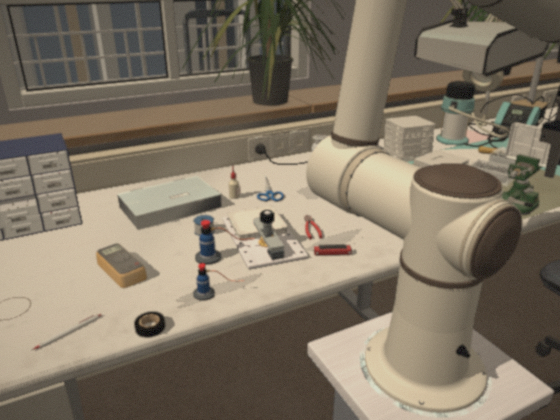

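The top view shows the larger dispenser's red cap near (205,225), the smaller lookalike at (184,284), and the black knob at (272,231). The strap runs up to the housing. Next I'll measure the cap, knob and white line.

```bash
cat > h.py <<'E'
from rig import manip
import cv2, numpy as np
def ray(n,u,v,z):
    c=manip.get_calibration(n);R,t=c["R"],c["t"];o=-R.T@t
    d=R.T@np.linalg.inv(c["K"])@[u,v,1.];return o+d*(z-o[2])/d[2]
def proj(n,X):
    c=manip.get_calibration(n);p=c["K"]@(c["R"]@np.array(X)+c["t"]);return p[:2]/p[2]
def red(img):
    h=cv2.cvtColor(img,cv2.COLOR_RGB2HSV);return (((h[...,0]<8)|(h[...,0]>172))&(h[...,1]>150)&(h[...,2]>70)).astype(np.uint8)
E
python3 - <<'E'
from h import *
im=cv2.imread("pics/top0.png")[:,:,::-1].copy()
n,l,s,c=cv2.connectedComponentsWithStats(red(im))
for i in range(1,n):
    if s[i,4]>15: print(s[i],c[i],ray("top",*c[i],.10))
print(ray("top",272,231,.1))
im2=cv2.imread("pics/scene0.png")[:,:,::-1].copy()
n,l,s,c=cv2.connectedComponentsWithStats(red(im2))
for i in range(1,n):
    if s[i,4]>15: print("sc",s[i],c[i],ray("scene",*c[i],.10))
a=cv2.resize(im[150:300,180:330],(600,600),interpolation=cv2.INTER_CUBIC)
cv2.imwrite("pics/c1.png",a[:,:,::-1])
E
```

```text
[286  94   6   6  25] [288.16  97.2 ] [0.82000137 0.03193084 0.1       ]
[320 210  17  32 103] [326.7184466  225.30097087] [ 0.52122185 -0.05492435  0.1       ]
[331 212  11  34 106] [337.31132075 228.82075472] [ 0.51323667 -0.07876345  0.1       ]
[198 219  10   9  73] [202.53424658 223.05479452] [0.52642957 0.22623228 0.1       ]
[308 267   7   9  42] [311.23809524 271.04761905] [ 0.41843413 -0.01933921  0.1       ]
[174 281   7   7  41] [177.14634146 284.14634146] [0.38921708 0.28079572 0.1       ]
[338 281   8   9  40] [342.225 285.55 ] [ 0.38628522 -0.08828787  0.1       ]
[0.50834518 0.06876903 0.1       ]
sc [202 221   7   8  45] [205.17777778 223.95555556] [0.52126733 0.22757883 0.1       ]
sc [312 222   9  15  23] [316.60869565 228.26086957] [0.38085421 0.00073581 0.1       ]
sc [315 247  35   7 144] [332.47916667 250.95833333] [0.27743705 0.02324623 0.1       ]
sc [199 263   6   8  34] [201.52941176 266.11764706] [0.35042804 0.29627507 0.1       ]
```

View pics/c1.png

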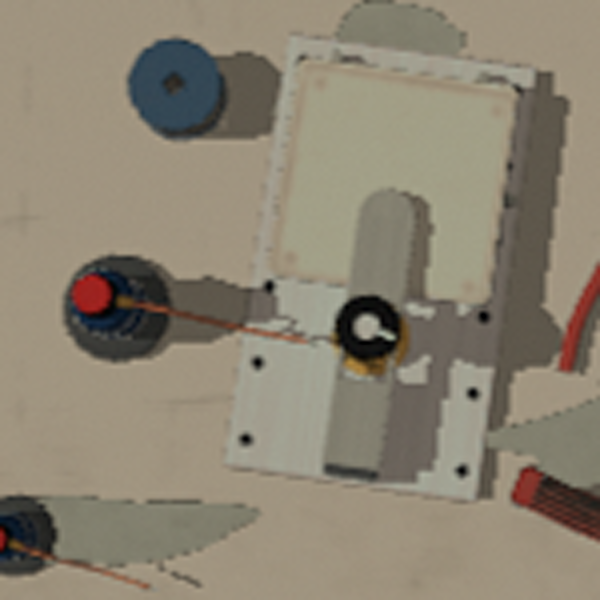

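The cap is at about (0.524, 0.226) and the knob at about (0.507, 0.069). The strap yaw is about -8° and the white line points to about -115°, so the bolt reads about 1.85 rad. I'll close the fingers and go above the cap, turning the wrist on the way so it has room to spare later.

jog_arm(
  plan=[0,0.13,0.29,0,0,0,50,0,0.13,0.29,0,0,0,50,0,0.13,0.29,0,0,0,50,0,0.13,0.29,0,0,0,50,0,0.13,0.29,0,0,0,50,0,0.13,0.29,0,0,0,50,0,0.13,0.29,0,0,0,50,0,0.13,0.29,0,0,0,50],
  newtons=15,
)

```text
clock: 0.77
tcp_pos: [0.3173, -0.2504, 0.2134]
tcp_rot: [0.822, 0.569, 0.0, -0.001]
ft_force: [-0.1, 0.0, 0.4]
finger_gap: 0.0409
grip_force: 0.0
```

jog_arm(
  plan=[0,0.13,0.29,0,0,0,50,0,0.13,0.29,0,0,0,50,0,0.13,0.29,0,0,0,50,0,0.13,0.29,0,0,0,50,0,0.13,0.29,0,0,0,50,0,0.13,0.29,0,0,0,50,0,0.13,0.29,0,0,0,50,0,0.13,0.29,0,0,0,50],
)

```text
clock: 1.43
tcp_pos: [0.4471, 0.0397, 0.2136]
tcp_rot: [0.505, 0.863, 0.0, -0.0]
ft_force: [0.8, -1.8, -0.3]
finger_gap: 0.0004
grip_force: 0.0
```

jog_arm(
  plan=[0,0.077,0.186,-0.03,0,0,0,0,0.077,0.186,-0.03,0,0,0,0,0.077,0.186,-0.03,0,0,0,0,0.077,0.186,-0.03,0,0,0,0,0.077,0.186,-0.03,0,0,0,0,0.077,0.186,-0.07,0,0,0,0,0.077,0.186,-0.07,0,0,0,0,0.077,0.186,-0.07,0,0,0],
)

```text
clock: 2.1
tcp_pos: [0.5213, 0.2218, 0.1413]
tcp_rot: [0.508, 0.862, -0.002, -0.003]
ft_force: [-0.0, 0.2, 0.3]
finger_gap: 0.0005
grip_force: 0.0
```

```bash
python3 - <<'E'
from h import *
o=manip.observe();p=o["tcp_pos"];print(p,o["joint_positions"])
tip=p-[0,0,.025]
out=[]
for n in("top","scene"):
    im=manip.snapshot(n)
    c=np.round(proj(n,tip)).astype(int);print(n,proj(n,tip))
    k,l,s,ce=cv2.connectedComponentsWithStats(red(im))
    for i in range(1,k):
        if s[i,4]>10 and abs(ce[i]-c).max()<40: print(s[i],ce[i])
    out.append(cv2.resize(im[c[1]-35:c[1]+65,c[0]-50:c[0]+50],(400,400),interpolation=cv2.INTER_CUBIC))
cv2.imwrite("pics/c2.png",np.hstack(out)[:,:,::-1])
E
```

```text
[0.52126878 0.22182599 0.1413275 ] [ 1.89241939e-01  2.07407154e-01  1.68915521e+00 -3.01503271e-04
  1.25195124e+00 -3.16686520e-01]
top [203.27262352 224.70889333]
scene [207.00915224 217.41645818]
[202 220   8   9  49] [205.26530612 223.83673469]
```

View pics/c2.png

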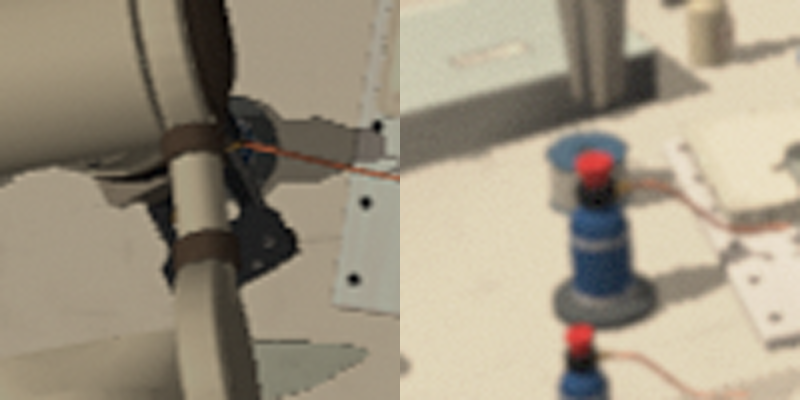

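The scene view shows the closed fingertips hanging just above the red cap (red centroid at about (205,224)). I'll go down step by step, watching the force.

jog_arm(
  plan=[0,0,0,-0.004,0,0,0,0,0,0,-0.008,0,0,0,0,0,0,-0.012,0,0,0,0,0,0,-0.012,0,0,0,0,0,0,-0.012,0,0,0],
)

```text
clock: 2.62
tcp_pos: [0.5236, 0.2219, 0.1319]
tcp_rot: [0.508, 0.861, -0.0, -0.0]
ft_force: [-0.1, -0.8, 0.1]
finger_gap: 0.0004
grip_force: 0.0
```

jog_arm(
  plan=[0,0,0,-0.002,0,0,0,0,0,0,-0.004,0,0,0,0,0,0,-0.005,0,0,0,0,0,0,-0.005,0,0,0],
)

```text
clock: 2.95
tcp_pos: [0.5235, 0.2221, 0.1265]
tcp_rot: [0.508, 0.861, -0.0, -0.0]
ft_force: [0.2, 0.2, -0.5]
finger_gap: 0.0004
grip_force: 0.0
```

jog_arm(
  plan=[0,0,0.004,0,0,0,0,0,0,0.004,-0.002,0,0,0,0,0,0.004,-0.004,0,0,0,0,0,0.004,-0.004,0,0,0],
)

```text
clock: 3.28
tcp_pos: [0.5234, 0.2262, 0.1223]
tcp_rot: [0.508, 0.861, -0.0, -0.0]
ft_force: [-0.5, 0.9, 0.3]
finger_gap: 0.0004
grip_force: 0.0
```

jog_arm(
  plan=[0,0,0,-0.002,0,0,0,0,0,0,-0.003,0,0,0,0,0,0,-0.003,0,0,0,0,0,0,-0.003,0,0,0],
)

```text
clock: 3.62
tcp_pos: [0.5237, 0.2261, 0.1198]
tcp_rot: [0.508, 0.861, -0.0, -0.0]
ft_force: [0.7, 0.0, 0.8]
finger_gap: 0.0005
grip_force: 0.0
```

```bash
python3 - <<'E'
from h import *
o=manip.observe();p=o["tcp_pos"];print(p,o["ft_force"])
tip=p-[0,0,.025]
im=manip.snapshot("scene");c=np.array([205,215]);print(proj("scene",tip),proj("scene",[.524,.226,.102]))
cv2.imwrite("pics/c3.png",cv2.resize(im[175:255,165:245],(640,640)[:2] if 0 else (600,600),interpolation=cv2.INTER_CUBIC)[:,:,::-1])
E
```

```text
[0.52367414 0.22614532 0.11980276] [0.6763205  0.02145928 0.84869735]
[205.54978098 225.30459908] [205.36203721 222.60071197]
```

View pics/c3.png

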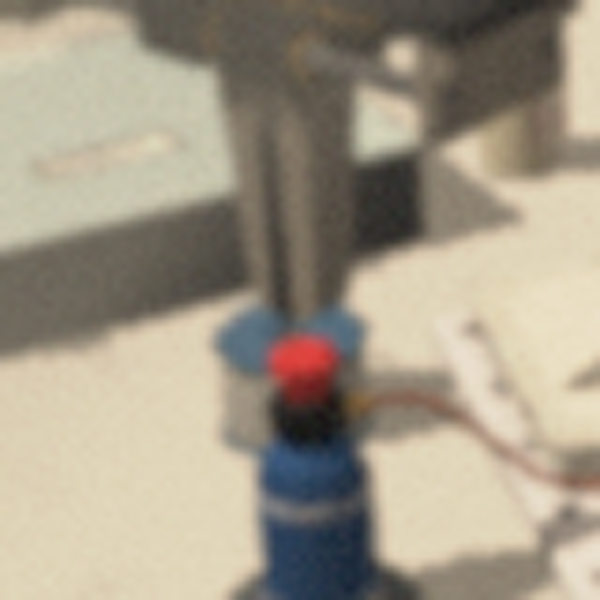

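The picture shows the fingertips ending at about (204,220), right at the cap's upper rim, with no contact force yet. I'll carry on down in small steps.

jog_arm(
  plan=[0,0,0,-0.002,0,0,0,0,0,0,-0.003,0,0,0,0,0,0,-0.003,0,0,0,0,0,0,-0.003,0,0,0],
)

```text
clock: 4.0
tcp_pos: [0.5236, 0.2261, 0.1168]
tcp_rot: [0.508, 0.861, -0.0, -0.0]
ft_force: [-0.1, -0.5, 0.6]
finger_gap: 0.0005
grip_force: 0.0
```

jog_arm(
  plan=[0,0,0,-0.002,0,0,0,0,0,0,-0.003,0,0,0,0,0,0,-0.003,0,0,0,0,0,0,-0.003,0,0,0],
)

```text
clock: 4.33
tcp_pos: [0.5236, 0.2261, 0.1137]
tcp_rot: [0.508, 0.861, -0.0, -0.0]
ft_force: [-0.2, -1.0, 0.1]
finger_gap: 0.0003
grip_force: 0.0
```

```bash
python3 - <<'E'
from h import *
im=manip.snapshot("scene")
b=cv2.imread("pics/scene0.png")[:,:,::-1]
d=(np.abs(im.astype(int)-b).sum(2)>70).astype(np.uint8)
d[:,:]=cv2.morphologyEx(d,cv2.MORPH_OPEN,np.ones((2,2)))
for v in range(205,236): print(v,''.join('#' if x else '.' for x in d[v,185:235]))
cv2.imwrite("pics/c4.png",np.hstack([cv2.resize(x[190:240,180:230],(400,400),interpolation=cv2.INTER_CUBIC) for x in(b,im)])[:,:,::-1])
E
```

```text
205 .............###...######.........................
206 .............####..#######........................
207 .............####..#######........................
208 .............####..######.........................
209 .............####..#####..........................
210 .............####..#####..........................
211 ..............###..####...........................
212 ..............###......#####......................
213 .................###########......................
214 ................############......................
215 ................############......................
216 ................####..######......................
217 .................###....####......................
218 ..................##..............................
219 ..................................................
220 ..................................................
221 ..................................................
222 ..................................................
223 ..................................................
224 ..................................................
225 ..................................................
226 ..................................................
227 ..................................................
228 ..................................................
229 ..................................................
230 ..................................................
231 ..................................................
232 ..................................................
233 ..................................................
234 ..................................................
235 ..................................................
```

View pics/c4.png

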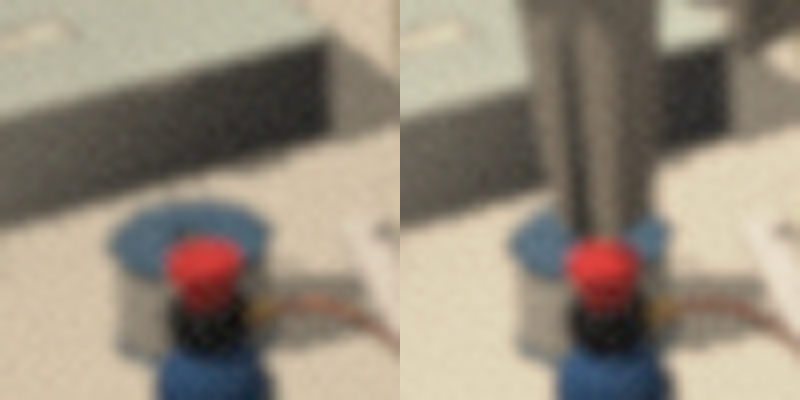

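The cap hasn't moved. In the earlier unoccluded view the tips also looked about 8 px (roughly 18 mm) higher than predicted, so they are probably still just above it. I'll keep lowering gently.

jog_arm(
  plan=[0,0,0,-0.002,0,0,0,0,0,0,-0.003,0,0,0,0,0,0,-0.003,0,0,0],
)

```text
clock: 4.63
tcp_pos: [0.5235, 0.2261, 0.1105]
tcp_rot: [0.508, 0.861, -0.0, -0.0]
ft_force: [0.1, 0.1, 0.4]
finger_gap: 0.0003
grip_force: 0.0
```

jog_arm(
  plan=[0,0,0,-0.002,0,0,0,0,0,0,-0.003,0,0,0,0,0,0,-0.003,0,0,0],
)

```text
clock: 4.88
tcp_pos: [0.5235, 0.2261, 0.1075]
tcp_rot: [0.508, 0.861, -0.0, -0.0]
ft_force: [0.8, -0.4, 0.5]
finger_gap: -0.0001
grip_force: 0.0
```

```bash
python3 - <<'E'
from h import *
im=manip.snapshot("scene")
b=cv2.imread("pics/scene0.png")[:,:,::-1]
d=(np.abs(im.astype(int)-b).sum(2)>60).astype(np.uint8)
for v in range(205,240): print(v,''.join('#' if x else '.' for x in d[v,185:235]))
print(cv2.connectedComponentsWithStats(red(im)[200:245,190:225])[2:])
E
```

```text
205 ............####..#########.......................
206 ............####..#########.......................
207 ............####..##########......................
208 ............####..#####.##........................
209 ............####..######..........#...............
210 ............####..####...#......................#.
211 ............####......#####.......................
212 .............##.############......................
213 ...............#############......................
214 ..............##############......................
215 ..............######.#######......................
216 ................###...#####.......................
217 ................###.######........................
218 .................##...####........................
219 ..................#...####...................#....
220 .................########.........................
221 .................########.........................
222 ...................#####..........................
223 ......................#.......#...................
224 ..................................................

[... 290 characters left out ...]
.......................................
231 ..................................................
232 ......................................#...........
233 ..................................................
234 ..................................................
235 ..................................................
236 ..................................................
237 ..................................#...............
238 ..................................................
239 ..................................................
(array([[   0,    0,   35,   45, 1539],
       [  12,   22,    7,    7,   36]], dtype=int32), array([[17.04288499, 21.93567251],
       [15.16666667, 24.75      ]]))
```

The fingers now hide the rear of the cap top (rows 220-222), so the tips are directly above it and contact is close.

jog_arm(
  plan=[0,0,0,-0.001,0,0,0,0,0,0,-0.003,0,0,0,0,0,0,-0.004,0,0,0,0,0,0,-0.004,0,0,0],
)

```text
clock: 5.27
tcp_pos: [0.5235, 0.2261, 0.1035]
tcp_rot: [0.508, 0.861, -0.0, -0.0]
ft_force: [0.7, 0.7, -0.5]
finger_gap: 0.0008
grip_force: 0.0
```

jog_arm(
  plan=[0,0,0,-0.001,0,0,0,0,0,0,-0.002,0,0,0,0,0,0,-0.003,0,0,0,0,0,0,-0.003,0,0,0],
)

```text
clock: 5.6
tcp_pos: [0.5238, 0.2262, 0.1012]
tcp_rot: [0.508, 0.861, 0.0, 0.0]
ft_force: [-1.4, -0.9, 2.3]
finger_gap: 0.0002
grip_force: 1.7
```

Contact, at about 2.3 N. Now I'll press to the stop.

jog_arm(
  plan=[0,0,0,-0.001,0,0,0,0,0,0,-0.003,0,0,0,0,0,0,-0.004,0,0,0,0,0,0,-0.004,0,0,0],
)

```text
clock: 5.93
tcp_pos: [0.5239, 0.2262, 0.0973]
tcp_rot: [0.508, 0.861, 0.0, 0.0]
ft_force: [-1.9, 0.1, 6.3]
finger_gap: 0.0003
grip_force: 3.4
```

jog_arm(
  plan=[0,0,0,-0.001,0,0,0,0,0,0,-0.002,0,0,0,0,0,0,-0.002,0,0,0,0,0,0,-0.002,0,0,0],
)

```text
clock: 6.27
tcp_pos: [0.5239, 0.2262, 0.097]
tcp_rot: [0.508, 0.861, -0.0, 0.0]
ft_force: [-6.4, -1.5, 15.8]
finger_gap: 0.0005
grip_force: 7.7
```

The cap is at its stop (15.8 N, the TCP no longer sinking). I'll lift, open, and look with the jaws near the knob. Contact showed the tips sit about at the TCP height, not 25 mm ahead of it.

jog_arm(
  plan=[0,0,0,0.03,0,0,0,0,0,0,0.07,0,0,0,1,0,0,0.09,0,0,0,1,-0.008,-0.08,0.09,0,0,0,1,-0.017,-0.157,0.09,0,0,0,1,-0.017,-0.157,0.09,0,0,0,1,-0.017,-0.157,0.09,0,0,0,1,-0.017,-0.157,0.09,0,0,0],
)

```text
clock: 6.93
tcp_pos: [0.5064, 0.0643, 0.1845]
tcp_rot: [0.51, 0.86, -0.001, 0.001]
ft_force: [-0.5, 0.3, -0.5]
finger_gap: 0.038
grip_force: 0.0
```

jog_arm(
  plan=[1,0,0,-0.03,0,0,0,1,0,0,-0.06,0,0,0,1,0,0,-0.06,0,0,0,1,0,0,-0.06,0,0,0],
)

```text
clock: 7.27
tcp_pos: [0.5053, 0.0696, 0.1234]
tcp_rot: [0.508, 0.861, -0.001, -0.002]
ft_force: [1.0, -0.0, -0.5]
finger_gap: 0.065
grip_force: 0.0
```

```bash
python3 - <<'E'
from h import *
o=manip.observe();p=o["tcp_pos"];print(p,o["finger_gap"],o["joint_positions"])
im=manip.snapshot("scene");print(proj("scene",p),proj("scene",p-[0,0,.025]),proj("scene",[.507,.069,.1]))
print([c for c in [proj("scene",[.524,.226,.102])]])
cv2.imwrite("pics/c5.png",cv2.resize(im[140:260,200:320],(600,600),interpolation=cv2.INTER_CUBIC)[:,:,::-1])
E
```

```text
[0.5052662  0.06962165 0.12343514] 0.06501849377750668 [-1.00482201e-01  8.40361855e-02  1.86519636e+00  1.84181654e-04
  1.19654464e+00 -6.06047318e-01]
[267.15472307 204.60704607] [267.24986135 213.5643507 ] [267.16287193 212.67793252]
[array([205.36203721, 222.60071197])]
```

View pics/c5.png

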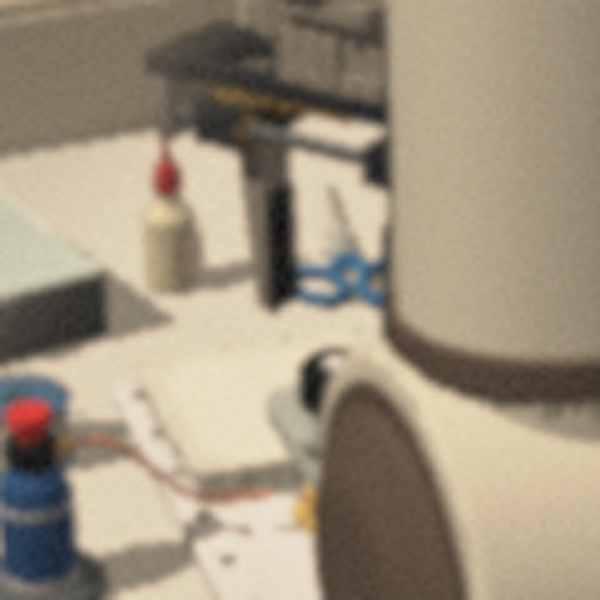

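The red cap is up again (around (206,224)) and the far fingertip shows at (254,201). That fits the tips being at the reported TCP height, so I'll centre the grasp with TCP z ≈ 0.068.

jog_arm(
  plan=[1,0.002,0,0,0,0,-7,1,0.002,0,0,0,0,-14,1,0.002,0,0,0,0,-19,1,0.002,0,-0.015,0,0,-19,1,0.002,0,-0.03,0,0,-19,1,0.002,0,-0.045,0,0,-19,1,0.002,0,-0.055,0,0,-19,1,0.002,0,-0.055,0,0,-19],
)

```text
clock: 7.98
tcp_pos: [0.5084, 0.0695, 0.0694]
tcp_rot: [0.643, 0.766, -0.0, -0.001]
ft_force: [-0.1, 0.7, -0.6]
finger_gap: 0.0916
grip_force: 0.0
```

jog_arm(
  plan=[0.3,0,0,0,0,0,0,0.3,0,0,0,0,0,0,0.3,0,0,0,0,0,0,0.3,0,0,0,0,0,0,0.3,0,0,0,0,0,0,0.3,0,0,0,0,0,0,0.3,0,0,0,0,0,0],
  newtons=10,
)

```text
clock: 8.57
tcp_pos: [0.5088, 0.0692, 0.0701]
tcp_rot: [0.643, 0.766, 0.0, 0.0]
ft_force: [0.1, -0.3, 0.6]
finger_gap: 0.0476
grip_force: 0.0
```

jog_arm(
  plan=[0.3,0,0,-0.002,0,0,0,0,0,0,-0.002,0,0,0,0,0,0,-0.002,0,0,0,0,0,0,-0.002,0,0,0,0,0,0,-0.002,0,0,0,0,0,0,-0.002,0,0,0],
  newtons=12,
)

```text
clock: 9.07
tcp_pos: [0.5087, 0.0692, 0.0678]
tcp_rot: [0.643, 0.766, -0.0, -0.0]
ft_force: [0.1, 0.1, -0.5]
finger_gap: 0.0377
grip_force: 12.0
```

```bash
python3 - <<'E'
from h import *
o=manip.observe();print(o)
im=manip.snapshot("top");p=o["tcp_pos"];print(proj("top",[.507,.069,.1]))
cv2.imwrite("pics/c6.png",cv2.resize(im[170:290,210:330],(600,600),interpolation=cv2.INTER_CUBIC)[:,:,::-1])
E
```

```text
{'clock': 9.0667, 'joint_positions': array([-1.00565769e-01,  1.68061235e-01,  1.89563754e+00, -5.12844344e-05,
        1.07799365e+00, -2.74292277e-01]), 'qvel': array([-0.00069392,  0.00011312,  0.00088215, -0.00067435,  0.00100551,
        0.00018332]), 'joint_efforts': array([ 1.45360725e-01, -3.49272716e+01, -2.80483514e+01,  1.15182521e-01,
        1.60764148e-01,  7.54265693e-04]), 'tcp_pos': array([0.50868804, 0.06916445, 0.06782756]), 'tcp_rot': array([ 6.43087141e-01,  7.65793004e-01, -4.67536825e-05, -2.85107483e-05]), 'ft_force': array([ 0.09794825,  0.05360404, -0.52613611]), 'wrist_torque': array([-0.11018496, -0.11171343, -0.03162281]), 'grip_force': 11.9999098777771, 'finger_gap': 0.03765579570548608}
[271.89639961 231.59410957]
```

View pics/c6.png

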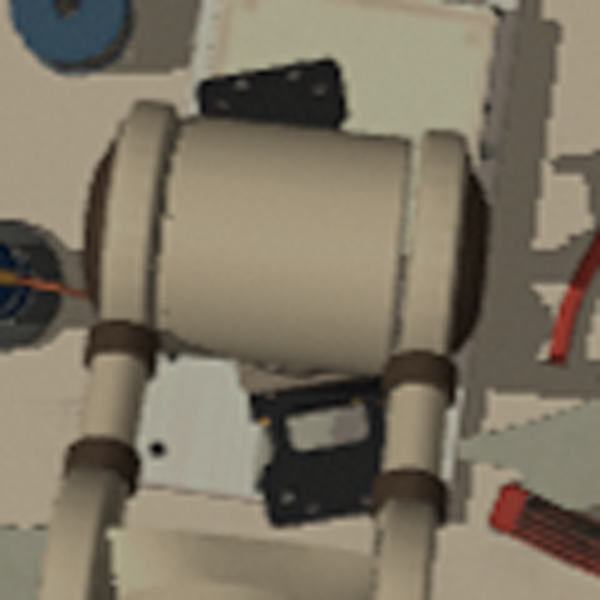

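The arm hides the knob in the top view, but the fingers stopped at a 37.7 mm gap with 12 N, so the knob is held. Now I'll turn backward, rising about 1 mm per radian.

jog_arm(
  plan=[0,0,0,0.0,0,0,7,0,0,0,0,0,0,14,0,0,0,0,0,0,21,0,0,0,0.0005,0,0,28,0,0,0,0.0005,0,0,35,0,0,0,0.0007,0,0,42,0,0,0,0.0008,0,0,49,0,0,0,0.001,0,0,55],
)

```text
clock: 9.78
tcp_pos: [0.5092, 0.0696, 0.069]
tcp_rot: [0.214, 0.977, 0.001, 0.001]
ft_force: [2.0, 1.2, -2.3]
finger_gap: 0.0379
grip_force: 12.0
```

jog_arm(
  plan=[0,0,0,0.0,0,0,7,0,0,0,0,0,0,14,0,0,0,0,0,0,21,0,0,0,0.0005,0,0,28,0,0,0,0.0005,0,0,35,0,0,0,0.0007,0,0,42,0,0,0,0.0008,0,0,49,0,0,0,0.001,0,0,55],
)

```text
clock: 10.45
tcp_pos: [0.5092, 0.0704, 0.07]
tcp_rot: [-0.261, 0.965, 0.001, 0.001]
ft_force: [1.8, 4.6, -1.7]
finger_gap: 0.0375
grip_force: 12.0
```

```bash
python3 - <<'E'
from h import *
o=manip.observe()
for k in("joint_positions","ft_force","wrist_torque","tcp_pos","finger_gap","grip_force"):print(k,o[k])
E
```

```text
joint_positions [-0.0996948   0.16495184  1.89428191  0.00275361  1.08134509 -2.1999722 ]
ft_force [ 1.82389914  4.59509692 -1.70960184]
wrist_torque [ 0.85307562 -0.49802363  0.01832937]
tcp_pos [0.50916256 0.07035703 0.06997121]
finger_gap 0.03750573025816069
grip_force 11.997868716716766
```

jog_arm(
  plan=[0,0,0,0,0,0,7,0,0,0,0,0,0,14,0,0,0,0,0,0,21,0,0,0,0,0,0,28,0,0,0,0,0,0,30,0,0,0,0,0,0,30],
)

```text
clock: 10.95
tcp_pos: [0.5089, 0.0706, 0.0698]
tcp_rot: [-0.5, 0.866, 0.001, 0.001]
ft_force: [1.1, 5.8, -2.5]
finger_gap: 0.0376
grip_force: 12.0
```

jog_arm(
  plan=[0.47,0,0,0,0,0,0,0.47,0,0,0,0,0,0,0.47,0,0,0,0,0,0,0.47,0,0,0,0,0,0],
)

```text
clock: 11.28
tcp_pos: [0.5088, 0.069, 0.07]
tcp_rot: [-0.5, 0.866, -0.0, -0.0]
ft_force: [-1.1, -0.3, 0.3]
finger_gap: 0.0431
grip_force: 0.0
```

```bash
python3 - <<'E'
from h import *
o=manip.observe()
for k in("joint_positions","ft_force","wrist_torque","tcp_pos","finger_gap","grip_force"):print(k,o[k])
im=manip.snapshot("scene");print(proj("scene",[.508,.069,.098]),proj("scene",[.508,.069,.076]))
cv2.imwrite("pics/c7.png",cv2.resize(im[185:245,235:295],(600,600),interpolation=cv2.INTER_CUBIC)[:,:,::-1])
E
```

```text
joint_positions [-1.00784682e-01  1.64795493e-01  1.89449377e+00 -2.48065693e-04
  1.08229808e+00 -2.71762154e+00]
ft_force [-1.14683168 -0.29816965  0.30620551]
wrist_torque [ 0.09817463 -0.07986892 -0.01665314]
tcp_pos [0.50875354 0.06899158 0.06995579]
finger_gap 0.04309388315968198
grip_force 0.0
[266.99564395 213.2264095 ] [267.07979309 220.9594871 ]
```

View pics/c7.png

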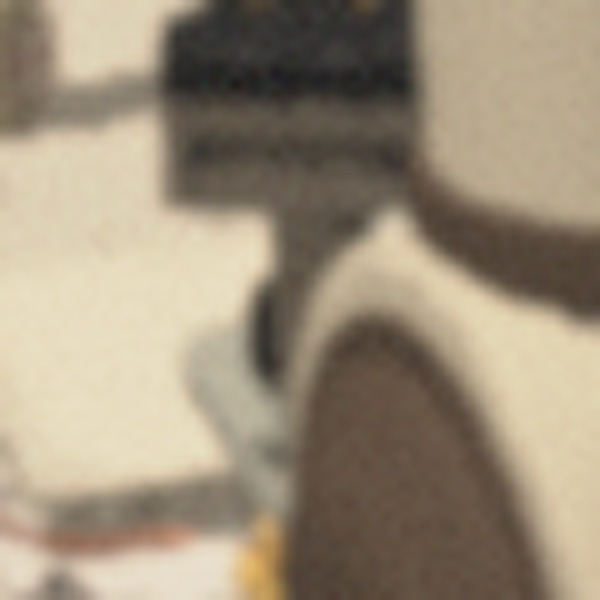

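The picture shows the knob's left edge around column 261, rows 213-223, between the fingers. I'll compare that with the start picture to see whether it dropped.

```bash
python3 - <<'E'
from h import *
b=cv2.imread("pics/scene0.png",0);im=cv2.cvtColor(manip.snapshot("scene"),cv2.COLOR_RGB2GRAY)
print(manip.observe()["tcp_pos"])
for v in range(205,232):print(v,b[v,256:280:1].tolist()[2:12],im[v,258:268].tolist())
E
```

```text
[0.50874505 0.06903677 0.06994284]
205 [194, 197, 198, 199, 197, 198, 200, 197, 197, 199] [121, 121, 115, 108, 95, 93, 95, 93, 93, 93]
206 [194, 195, 197, 197, 196, 200, 198, 199, 201, 200] [162, 164, 162, 140, 113, 93, 94, 90, 87, 83]
207 [194, 198, 199, 199, 199, 200, 199, 202, 201, 204] [191, 198, 192, 171, 123, 92, 87, 85, 88, 82]
208 [196, 199, 201, 202, 202, 197, 197, 191, 194, 195] [211, 212, 208, 189, 137, 95, 89, 87, 80, 84]
209 [203, 204, 206, 199, 194, 184, 167, 157, 153, 152] [215, 217, 216, 194, 137, 91, 85, 86, 87, 90]
210 [208, 206, 198, 184, 159, 135, 122, 121, 130, 134] [218, 220, 220, 201, 145, 98, 85, 89, 84, 95]
211 [210, 204, 183, 147, 106, 87, 105, 141, 165, 170] [221, 220, 215, 191, 139, 94, 88, 88, 95, 112]
212 [203, 188, 146, 98, 61, 74, 115, 161, 181, 184] [221, 217, 202, 167, 119, 95, 90, 91, 104, 138]
213 [202, 170, 112, 57, 45, 59, 95, 136, 153, 157] [220, 206, 167, 123, 92, 86, 91, 97, 120, 155]
214 [197, 157, 97, 48, 32, 41, 60, 85, 100, 99] [218, 193, 134, 88, 81, 86, 85, 107, 133, 167]
215 [194, 157, 92, 48, 26, 32, 34, 41, 54, 56] [211, 180, 113, 63,
[... 881 characters left out ...]
2, 77]
225 [163, 166, 168, 162, 147, 119, 101, 89, 84, 75] [180, 180, 173, 165, 146, 130, 130, 107, 87, 81]
226 [164, 167, 168, 163, 151, 121, 96, 87, 75, 69] [175, 182, 179, 171, 158, 140, 132, 106, 82, 80]
227 [160, 163, 161, 159, 145, 122, 96, 80, 78, 73] [171, 177, 176, 171, 159, 141, 127, 100, 85, 79]
228 [153, 155, 149, 141, 135, 112, 95, 89, 80, 80] [165, 165, 159, 153, 145, 133, 116, 96, 85, 80]
229 [145, 150, 136, 123, 111, 102, 93, 84, 82, 81] [161, 160, 146, 135, 121, 122, 112, 93, 83, 79]
230 [147, 143, 135, 120, 100, 91, 93, 87, 84, 76] [159, 156, 146, 124, 105, 106, 101, 88, 80, 84]
231 [145, 139, 139, 124, 107, 98, 87, 87, 83, 78] [159, 152, 154, 138, 119, 112, 95, 87, 84, 82]
```

The knob edge has shifted about 1.4 px, or 4 mm, down from the start, where undropped it would be 2 mm up. So the bolt has dropped. I'll lower 6 mm, grip again and turn forward.

jog_arm(
  plan=[0.47,0,0.001,-0.003,0,0,0,0.47,0,0.001,-0.006,0,0,0,0,0,0.001,-0.006,0,0,0,0,0,0.001,-0.006,0,0,0,0,0,0.001,-0.006,0,0,0],
  newtons=18,
)

```text
clock: 11.8
tcp_pos: [0.5084, 0.0702, 0.0635]
tcp_rot: [-0.5, 0.866, 0.0, -0.0]
ft_force: [0.3, -1.1, -1.4]
finger_gap: 0.0379
grip_force: 18.0
```

jog_arm(
  plan=[0,0,0,-0.0001,0,0,-7,0,0,0,-0.0002,0,0,-14,0,0,0,-0.0003,0,0,-21,0,0,0,-0.0005,0,0,-28,0,0,0,-0.0006,0,0,-35,0,0,0,-0.0007,0,0,-42,0,0,0,-0.0008,0,0,-49,0,0,0,-0.0009,0,0,-55],
)

```text
clock: 12.47
tcp_pos: [0.5084, 0.0703, 0.0628]
tcp_rot: [-0.04, 0.999, 0.0, -0.0]
ft_force: [-0.1, -0.2, -2.3]
finger_gap: 0.038
grip_force: 18.0
```

jog_arm(
  plan=[0,0,0,-0.0001,0,0,-7,0,0,0,-0.0002,0,0,-14,0,0,0,-0.0003,0,0,-21,0,0,0,-0.0005,0,0,-28,0,0,0,-0.0006,0,0,-35,0,0,0,-0.0007,0,0,-42,0,0,0,-0.0008,0,0,-49,0,0,0,-0.0009,0,0,-55],
)

```text
clock: 13.13
tcp_pos: [0.5086, 0.0703, 0.062]
tcp_rot: [0.426, 0.905, 0.0, -0.0]
ft_force: [0.2, 0.2, -1.1]
finger_gap: 0.0375
grip_force: 18.0
```

jog_arm(
  plan=[0,0,0,-0.0001,0,0,-7,0,0,0,-0.0002,0,0,-14,0,0,0,-0.0003,0,0,-21,0,0,0,-0.0005,0,0,-28,0,0,0,-0.0006,0,0,-35,0,0,0,-0.0007,0,0,-42,0,0,0,-0.0008,0,0,-49,0,0,0,-0.0009,0,0,-55],
)

```text
clock: 13.8
tcp_pos: [0.5087, 0.0701, 0.0611]
tcp_rot: [0.795, 0.606, -0.0, 0.0]
ft_force: [-0.3, -0.2, -1.7]
finger_gap: 0.0377
grip_force: 18.0
```

```bash
python3 - <<'E'
from h import *
o=manip.observe()
for k in("clock","joint_positions","ft_force","wrist_torque","tcp_pos","finger_gap","grip_force"):print(k,o[k])
E
```

```text
clock 13.8
joint_positions [-9.85765086e-02  1.78967027e-01  1.89863788e+00 -1.39196379e-04
  1.06400274e+00  1.69918620e-01]
ft_force [-0.28794534 -0.1907762  -1.67825943]
wrist_torque [-0.11568657 -0.15876099  0.01313408]
tcp_pos [0.5086737  0.07013912 0.06108452]
finger_gap 0.03769353915688597
grip_force 17.994851768016815
```

jog_arm(
  plan=[0,0,0,-0.0001,0,0,-7,0,0,0,-0.0002,0,0,-14,0,0,0,-0.0003,0,0,-21,0,0,0,-0.0005,0,0,-28,0,0,0,-0.0006,0,0,-35,0,0,0,-0.0007,0,0,-42,0,0,0,-0.0008,0,0,-49,0,0,0,-0.0009,0,0,-55],
)

```text
clock: 14.47
tcp_pos: [0.5086, 0.07, 0.0602]
tcp_rot: [0.985, 0.17, -0.0, 0.0]
ft_force: [-0.4, -0.5, -1.2]
finger_gap: 0.0373
grip_force: 18.0
```

jog_arm(
  plan=[0,0,0,-0.0001,0,0,-7,0,0,0,-0.0002,0,0,-14,0,0,0,-0.0003,0,0,-21,0,0,0,-0.0005,0,0,-28,0,0,0,-0.0006,0,0,-35,0,0,0,-0.0007,0,0,-42,0,0,0,-0.0008,0,0,-49,0,0,0,-0.0009,0,0,-55],
)

```text
clock: 15.13
tcp_pos: [0.5084, 0.07, 0.0592]
tcp_rot: [0.953, -0.304, -0.0, 0.0]
ft_force: [-0.8, 0.1, -1.2]
finger_gap: 0.0376
grip_force: 18.0
```

jog_arm(
  plan=[0,0,0,-0.0001,0,0,-7,0,0,0,-0.0002,0,0,-14,0,0,0,-0.0003,0,0,-21,0,0,0,-0.0005,0,0,-28,0,0,0,-0.0006,0,0,-35,0,0,0,-0.0007,0,0,-42,0,0,0,-0.0007,0,0,-43,0,0,0,-0.0007,0,0,-43],
)

```text
clock: 15.8
tcp_pos: [0.5084, 0.0701, 0.0585]
tcp_rot: [0.778, -0.629, -0.0, 0.0]
ft_force: [-0.9, -0.5, -1.4]
finger_gap: 0.0378
grip_force: 18.0
```

```bash
python3 - <<'E'
from h import *
o=manip.observe()
for k in("clock","joint_positions","ft_force","wrist_torque","tcp_pos","finger_gap","grip_force"):print(k,o[k])
E
```

```text
clock 15.8
joint_positions [-9.86741396e-02  1.83065282e-01  1.89997848e+00 -2.93336862e-04
  1.05941384e+00  2.83223084e+00]
ft_force [-0.93428869 -0.48261039 -1.37018308]
wrist_torque [-0.11617886  0.12399836  0.03463993]
tcp_pos [0.5083543  0.07007825 0.05846221]
finger_gap 0.03777875525890058
grip_force 18.00019383430481
```

The bolt is at about 5.0 rad with the wrist near its range limit. I'll regrip once and turn another ~45° to get to mid-window.

jog_arm(
  plan=[0.5,0,0,0,0,0,0,0.5,0,0,0,0,0,0,0.5,0,0,0,0,0,0,0.5,0,0,0,0,0,0],
)

```text
clock: 16.13
tcp_pos: [0.509, 0.0702, 0.059]
tcp_rot: [0.777, -0.629, 0.0, -0.0]
ft_force: [0.4, -0.1, 0.2]
finger_gap: 0.0458
grip_force: 0.0
```

jog_arm(
  plan=[0.5,0,0,0,0,0,7,0.5,0,0,0,0,0,14,0.5,0,0,0,0,0,21,0.5,0,0,0,0,0,28,0.5,0,0,0,0,0,35,0.5,0,0,0,0,0,42,0.5,0,0,0,0,0,45,0.5,0,0,0,0,0,45],
)

```text
clock: 16.8
tcp_pos: [0.5089, 0.0702, 0.0588]
tcp_rot: [0.959, -0.284, 0.0, -0.0]
ft_force: [0.2, 0.8, -0.0]
finger_gap: 0.0457
grip_force: 0.0
```

jog_arm(
  plan=[0,0,0,0,0,0,0,0,0,0,0,0,0,0,0,0,0,0,0,0,0,0,0,0,0,0,0,0,0,0,0,0,0,0,0],
)

```text
clock: 17.22
tcp_pos: [0.5087, 0.0701, 0.0588]
tcp_rot: [0.959, -0.285, 0.0, 0.0]
ft_force: [-1.1, -0.5, 1.1]
finger_gap: 0.0376
grip_force: 18.0
```

jog_arm(
  plan=[0,0,0,-0.0001,0,0,-7,0,0,0,-0.0002,0,0,-14,0,0,0,-0.0003,0,0,-21,0,0,0,-0.0005,0,0,-28,0,0,0,-0.0006,0,0,-35,0,0,0,-0.0007,0,0,-42,0,0,0,-0.0007,0,0,-45,0,0,0,-0.0007,0,0,-45],
)

```text
clock: 17.88
tcp_pos: [0.5086, 0.07, 0.058]
tcp_rot: [0.776, -0.63, -0.0, 0.0]
ft_force: [-1.2, -1.0, 0.8]
finger_gap: 0.0375
grip_force: 18.0
```

jog_arm(
  plan=[0,0,0,0,0,0,0,0,0,0,0,0,0,0,0,0,0,0,0,0,0,0,0,0,0,0,0,0],
)

```text
clock: 18.22
tcp_pos: [0.5086, 0.07, 0.058]
tcp_rot: [0.777, -0.629, -0.0, 0.0]
ft_force: [-1.4, -2.3, 0.4]
finger_gap: 0.0376
grip_force: 18.0
```

```bash
python3 - <<'E'
from h import *
o=manip.observe()
for k in("clock","joint_positions","ft_force","wrist_torque","tcp_pos","finger_gap","grip_force"):print(k,o[k])
im=manip.snapshot("scene");print(cv2.connectedComponentsWithStats(red(im)[200:245,190:225])[2:])
g=cv2.cvtColor(im,cv2.COLOR_RGB2GRAY)
for v in range(209,228):print(v,g[v,258:264].tolist())
E
```

```text
clock 18.2167
joint_positions [-9.86640557e-02  1.84055451e-01  1.89999444e+00 -3.36405580e-04
  1.05781698e+00  2.83374015e+00]
ft_force [-1.44003433 -2.31137627  0.43311906]
wrist_torque [-0.28966535  0.1993496   0.01005532]
tcp_pos [0.50861915 0.07004499 0.05796087]
finger_gap 0.03758334611410138
grip_force 18.0001500248909
(array([[   0,    0,   35,   45, 1526],
       [  12,   20,    8,    9,   49]], dtype=int32), array([[17.05504587, 21.93577982],
       [15.28571429, 24.        ]]))
209 [82, 49, 25, 20, 30, 35]
210 [78, 57, 33, 25, 30, 33]
211 [85, 60, 29, 31, 29, 36]
212 [92, 54, 33, 47, 59, 55]
213 [89, 54, 44, 70, 97, 102]
214 [92, 61, 44, 64, 110, 130]
215 [91, 53, 40, 58, 86, 120]
216 [91, 57, 39, 36, 55, 85]
217 [91, 56, 32, 34, 41, 60]
218 [91, 57, 32, 28, 36, 49]
219 [95, 60, 32, 31, 29, 45]
220 [98, 61, 31, 27, 35, 52]
221 [104, 64, 36, 30, 38, 65]
222 [112, 64, 33, 28, 27, 65]
223 [127, 78, 46, 33, 39, 69]
224 [144, 111, 89, 69, 55, 80]
225 [164, 151, 136, 106, 85, 94]
226 [173, 173, 162, 139, 118, 114]
227 [174, 175, 167, 156, 137, 131]
```

The knob now sits about 10 mm below its start height, as expected one turn in. The cap is up and the grip holds at 18 N, so I'm handing in.

```bash
python3 -c "
from rig import manip
print(manip.close_job())"
```

```text
the job is handed in; nothing more can be done
None
```

I handed the job in, with no verdict returned: the red cap was pressed to its stop and is up again, the bolt dropped a thread and is about one turn in by my estimate (5.8 rad, 10 mm below its start), and the knob is still held at 18 N.

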